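Weigh the valve weights and fit the heavy one

TASK

Two look-alike valve weights stand in the tray: one is heavier and one lighter than the reference weight on the balance. Stand one of them gently on the balance's empty pan, let go and see which way the beam tips; then set the heavy one in the valve well of the steriliser lid and press it down carefully against the stiff plunger until it rests fully home on its seat, and leave the light one standing in the tray. Do not knock a weight over or shift the bottle, the jar or the wrench.

Things in the scene. Friction and masses are not known exactly. Their poses are not given: they have to be found in the camera images.
- weight_a_mid (a point): sealed plain steel valve weight, an upright cylinder 40 mm in diameter and 68 mm high with a 3 mm chamfer round its foot and a 24 mm diameter, 8 mm high flat button on top (76 mm in all); it looks just like the other one; mass 0.21 to 0.38 kg. This point: on its axis, half-way up (38 mm above its underside); z along its axis, up. It stands in the tray at the start.
- weight_b_mid (a point): sealed plain steel valve weight, an upright cylinder 40 mm in diameter and 68 mm high with a 3 mm chamfer round its foot and a 24 mm diameter, 8 mm high flat button on top (76 mm in all); it looks just like the other one; mass 0.21 to 0.38 kg. This point: on its axis, half-way up (38 mm above its underside); z along its axis, up. It stands in the tray at the start.
- weight_a: the weight whose middle is weight_a_mid; origin at the centre of its underside, z up its axis
- weight_b: the weight whose middle is weight_b_mid; origin at the centre of its underside, z up its axis
- tray: fixed grey plastic tray, 110 mm (x) by 220 mm (y), walls 4 mm thick and 16 mm high; origin under its centre, on the table; its floor is 4 mm above the origin. At the start the weights stand about 50 mm either side of its centre along its y
- part_pan: the balance's empty pan: flat round steel plate, 100 mm in diameter, 4 mm thick, always level; origin at the centre of its top face. It starts up (109 mm above the table) and sinks 18 mm to its stop under a load that outweighs the 0.29 kg reference weight (about 3 N); a push past the stop meets a rigid base. More than 12 N on it harms the balance
- beam (a joint): tilt of the balance beam, rad: 0 = empty pan fully up, reference weight down (also with the light weight on the pan); 0.19 = the part on the pan is the heavier and has sunk fully. It takes 1 to 2 s to tip over
- lid: the steriliser lid lying fixed on the table: round aluminium disc 230 mm in diameter with six clamp lugs, a black arched handle (83 mm high at its top), a small gauge and the valve well; origin under its centre, on the table; the well lies 55 mm from its centre along its -x, the handle 35 mm along its +x
- well_mouth (a point): centre of the mouth of the valve well: upright steel sleeve on the lid, 62 mm outside, 44 mm inside diameter, rim 68 mm above the table; z up. Put in, the weight first stands on a stiff brass plunger 11 to 26 mm below the mouth (not measured). Pushed on, it slides down another 4 to 11 mm (not measured) until its foot meets the seat ring, 22 to 30 mm below the mouth: feel for it
- seat (a joint): how far the springy brass seat ring round the plunger is pressed in, m (8 N per mm; 0 = nothing on it). A push of 4 to 7 N slides weight and plunger down; on the seat the force climbs steeply. Push with the shut fingers on top of the weight, 5 mm/s, to 11 N or so; let go, the weight then rests wholly on the ring, the plunger stays below. Over 15 N on the ring (about 20 N of push) harms it
- bottle_mid (a point): amber glass bottle, 60 mm in diameter, 130 mm high, to be left alone; point half-way up
- jar_mid (a point): white plastic jar, 56 mm in diameter, 70 mm high, to be left alone; point half-way up
- wrench_grip (a point): steel wrench 140 mm long lying flat, to be left alone; point on its handle
There are look-alikes about, which are no part of the job. Leave any yellow look-alike of the weight_b alone.

How it is judged:
By the outcome, as a careful person would: the job done as asked, in the order asked, and still so for the second after the job is handed in, with the robot touching nothing.
It also fails if it takes over 69 s, if anything falls off the work surface, if the arm or the gripper's body presses on something with over 40 N, if the wrist force passes 120 N, or if a joint passes its speed limit or range.

ROBOT

A 6-joint arm with a two-finger parallel gripper is mounted at the origin on the work surface. World frame = base frame: x ahead of the robot, y to its left, z up, the work surface at z = 0. Lengths are in mm, angles in rad, forces in N, time in s.
With the tool pointing down it reaches from about 275 to 1000 mm from the base axis. Payload 8.4 kg.
Tool frame: the origin (TCP) lies at the very end of the fingers, on their centre line; the grasp point (between the pads) lies behind it (r.grip_point_offset is the x of the grasp point in the tool frame, in mm); x points along the fingers, z is the direction in which the jaws open and shut, and the axes are right-handed (so a half turn about x gives the same grasp; the last joint's range is limited). The gripper opens to 85 mm and grips with 20 to 120 N. Pads are 22 mm wide; open, the fingers measure 114 mm over their backs; the gripper's body (76 mm by 85 mm) begins 54 mm behind the grasp point. The pads swing forward as they close: fully open they stand 13 mm farther back than shut.
Start: joints at [1.129, 0.353, 1.633, -0, 1.155, -0.002], TCP at [266.098, 565.526, 231.281] pointing down, gripper open.
Joint ranges: [-2.63, 2.63], [-0.92, 2.1], [0.06, 2.66], [-1.3, 4.44], [0, 2.69], [-3.02, 3.02]. Speed limits (rad/s): [2.22, 2.22, 2.79, 3.14, 3.14, 3.14].

INTERFACE

Orientations are given as [roll, pitch, yaw] about the fixed x, y, z axes, in that order (R = Rz(yaw) Ry(pitch) Rx(roll)).
In Python, from rig import r, vision, order gives the robot as it stands. The module is installed in compiled form; this text tells all that it offers.
- The arm moves only by the tool step_arm, never from a script. Its argument "rows" is a list of rows, each a list of 7 numbers: the shift along the world's x, y, z in mm, then the turn, a rotation vector about the world's x, y, z in rad, then the finger opening in mm, from 0 to 85.4. A call has exactly 8 rows; each row is the pose to reach, as a shift and turn from the pose measured when the call began; what a row does not reach only later rows make up. A row lasts 1/8 s, in which the tool goes at most 62.5 mm and 10.7 degrees, less where a joint would pass 70% of its speed; a pose out of reach is approached as far as the arm can. A call with a gripper value outside its range is refused whole. The fingers move at their own pace and stop on an object; "force" is the grip in N (left out, the last holds). Time passes only in rows, so rows that repeat a pose let the fingers close, or fill a call up. It gives the time, the measured TCP pose, the force and the opening at its end, in the units of the state.
- r.sense(): the state, without advancing time (a new reading comes with each control period).
- vision.grab_frame(name): name is "side" or "top" or "wrist"; returns (picture, depth): 384x512x3 uint8, red, green, blue; 384x512 float32, mm along the optical axis (not along the pixel's ray), 0 where there is no reading.
- vision.camera_info(name): a dict with "K" (3x3 intrinsics, pixels), "origin" and "attitude" of the camera in the world; the wrist camera has in their place "tool_from_camera" (4x4, takes a point from camera to tool coordinates, whose origin is the TCP and whose axes are the tool frame's). Camera axes: x right, y down, z forward; pixel columns grow to the right and rows downward; lengths in mm; the calibration is good to about 2 mm. A picture is of the moment at which its call begins: read the wrist's pose just before it. camera_info takes no time and is no camera call.
- order.sign_off(): hands the job in, once; it reports no verdict.
The state is a dict: "clock": time; "qpos": joint angles; "qvel": joint speeds; "joint_efforts": joint torques, N m; "eef_pos": TCP position; "tcp_rot": TCP orientation; "contact_force": force on the tool from outside, world axes, zero at the start; "wrist_torque": the same for the moment, N m; "opening": opening from 0.0 (shut) to 1.0 (fully open).
Only numpy, scipy, OpenCV 4.12 (cv2) and the standard library are available. Lean on these libraries where they do the work, as an engineer would, in place of code of your own. Each camera call takes 0.05 s, during which the arm holds its last target.

## Working session

There is one attempt and no reset: what is moved stays moved. The work goes in short steps, Python scripts to look and compute and a tool call to move; the robot and the scene stay as the last step left them, time stands still between calls to the robot, and variables do not carry over. Pictures are saved under pics/ and viewed, and the job is handed in when it is done.

Besides the shell and the picture viewer there is one more tool, called after "Emit:" as a command line: name --pt "numbers of a row" for each row, then --argument value for the rest. step_arm: Moves the arm, as the interface text tells. Its arguments: {"type":"object","properties":{"rows":{"type":"array"},"force":{"type":"number"}},"required":["rows"]}

```bash
mkdir -p pics
cat > h.py <<'E'
import numpy as np,cv2
from rig import r,vision,order
def save(n,img): cv2.imwrite(f'pics/{n}.png',cv2.cvtColor(img,cv2.COLOR_RGB2BGR))
E
python3 - <<'E'
from h import *
s=r.sense();print(s, r.grip_point_offset)
for n in ['side','top','wrist']:
    p,d=vision.grab_frame(n);save(n+'0',p);np.save(f'pics/{n}0.npy',d);print(n,vision.camera_info(n))
E
```

```text
{'clock': 0.0, 'qpos': array([ 1.12861382e+00,  3.53627093e-01,  1.63413704e+00, -1.14804356e-05,
        1.15517582e+00, -2.41554340e-03]), 'qvel': array([-0.00287227,  0.00093591,  0.00023938, -0.00086337,  0.00089002,
        0.00035637]), 'joint_efforts': array([ 1.57471928e-03, -6.05264854e+01, -3.42063081e+01,  1.49169787e-04,
        9.52118455e-03,  8.25971398e-06]), 'eef_pos': array([265.89203212, 565.10287314, 230.57357516]), 'tcp_rot': array([-3.13621739,  1.56944898, -2.00518339]), 'contact_force': array([ 6.46556370e-02, -3.33187902e-04,  6.96981555e-01]), 'wrist_torque': array([ 0.03057314, -0.0263187 , -0.00502318]), 'opening': 0.9995724304395737} -18.700000000000003
side {'K': array([[469.68180143,   0.        , 261.47671668],
       [  0.        , 469.68180143, 195.84748965],
       [  0.        ,   0.        ,   1.        ]]), 'origin': array([ -51.62354568, -769.0280633 ,  841.05772259]), 'attitude': array([-2.19995708e+00,  7.70714755e-04, -6.74184658e-01])}
top {'K': array([[349.06181648,   0.        , 253.61012076],
       [  0.        , 349.06181648, 191.69198829],
       [  0.        ,   0.        ,   1.        ]]), 'origin': array([ 448.46943321,   -3.80974059, 1012.42060554]), 'attitude': array([-3.00375949,  0.02283717, -1.55874624])}
wrist {'K': array([[323.4387591 ,   0.        , 253.00379907],
       [  0.        , 323.4387591 , 192.78486819],
       [  0.        ,   0.        ,   1.        ]]), 'tool_from_camera': array([[-1.20257240e-05, -2.94167985e-01,  9.55753732e-01,
        -1.42116260e+02],
       [ 7.55249466e-04, -9.55753462e-01, -2.94167892e-01,
         7.55218966e+01],
       [ 9.99999715e-01,  7.18294914e-04,  2.33663841e-04,
        -1.05023440e+00],
       [ 0.00000000e+00,  0.00000000e+00,  0.00000000e+00,
         1.00000000e+00]])}
```

View pics/side0.png

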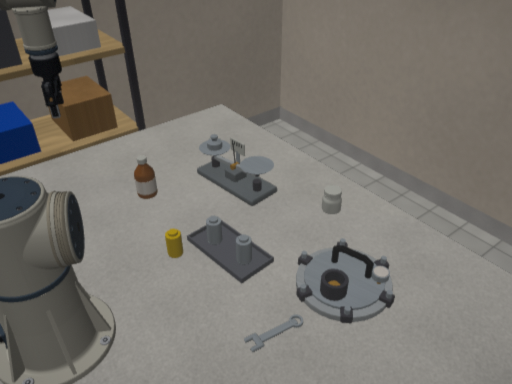

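View pics/top0.png

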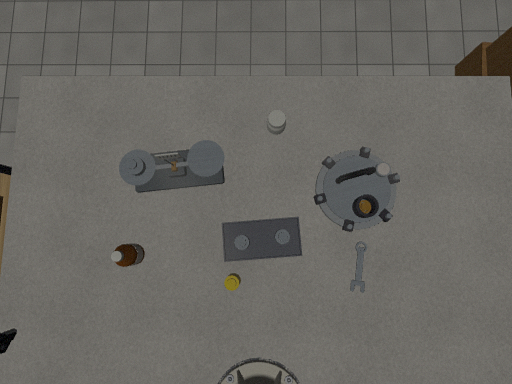

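View pics/wrist0.png

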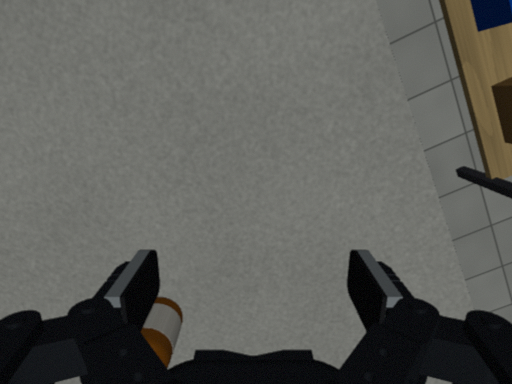

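The side view shows two steel weights in the grey tray at (214,230) and (244,249), with the yellow look-alike standing outside it at (174,243). In the top view the weights are at (242,242) and (283,237), yellow at (232,283), pans at (138,167) with the reference and (206,158) empty, and the well at (365,206). The possible confusions are the yellow cylinder, the reference weight on the other pan, the jar (277,120) and the gauge (383,170). The two steel ones in the tray fit the description. I'll look at close crops next.

Run:
```python
import cv2,numpy as np
t=cv2.imread('pics/top0.png');s=cv2.imread('pics/side0.png')
def c(i,x,y,w,h,f): return cv2.resize(i[y:y+h,x:x+w],None,fx=f,fy=f,interpolation=cv2.INTER_CUBIC)
cv2.imwrite('pics/ct1.png',c(t,215,205,100,70,8))
cv2.imwrite('pics/ct2.png',c(t,300,140,110,100,6))
cv2.imwrite('pics/ct3.png',c(t,110,130,130,70,6))
cv2.imwrite('pics/cs1.png',c(s,180,120,110,160,3.7))
cv2.imwrite('pics/cs2.png',c(s,285,230,120,95,6))
```

```text
(no output)
```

View pics/ct1.png

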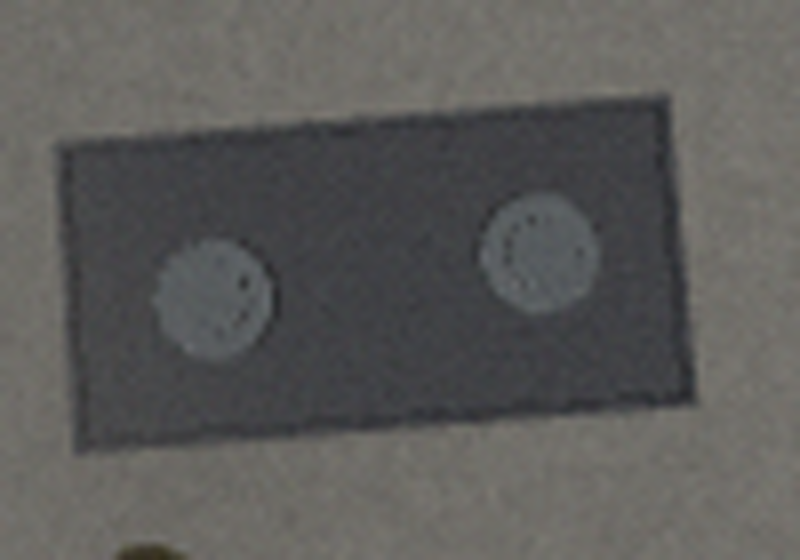

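View pics/ct2.png

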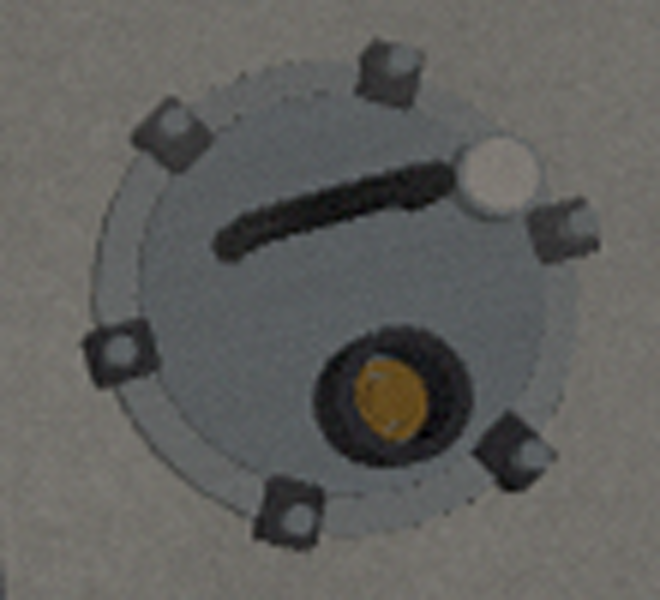

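View pics/ct3.png

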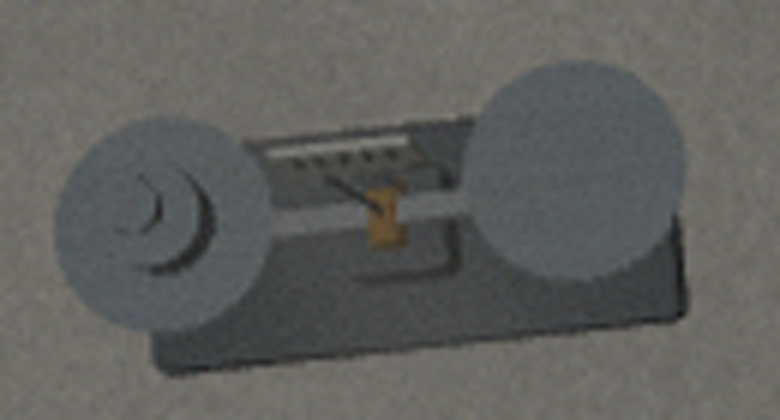

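View pics/cs1.png

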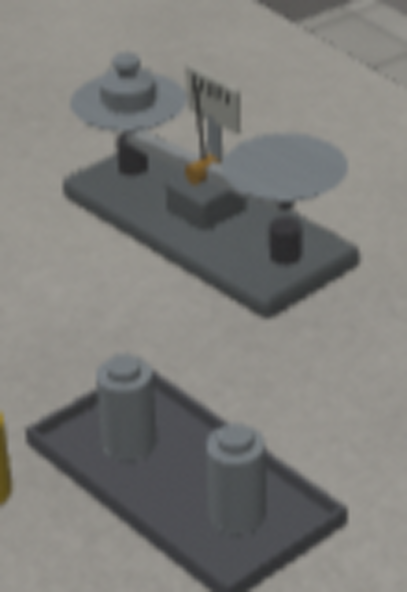

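View pics/cs2.png

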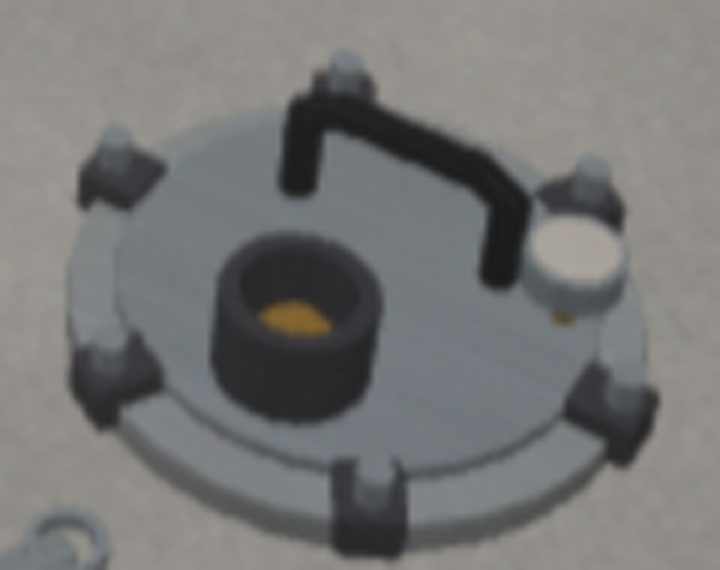

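```bash
cat >> h.py <<'E'
from scipy.spatial.transform import Rotation as Ro
def cam(n):
    c=vision.camera_info(n);return c['K'],Ro.from_euler('xyz',c['attitude']).as_matrix(),c['origin']
def ray(n,u,v):
    K,R,o=cam(n);d=R@np.linalg.inv(K)@[u,v,1];return o,d
def tri(a,b):
    (o1,d1),(o2,d2)=a,b
    s=np.linalg.lstsq(np.c_[d1,-d2],o2-o1,rcond=None)[0]
    p,q=o1+s[0]*d1,o2+s[1]*d2;return (p+q)/2,np.linalg.norm(p-q)
def atz(a,z):
    o,d=a;return o+d*(z-o[2])/d[2]
E
python3 - <<'E'
from h import *
f=lambda x,y,o,k:((x+.5)/k-.5+o[0],(y+.5)/k-.5+o[1])
T={'W1':(f(214,300,(215,205),8),f(125,373,(180,120),3.7),72),'W2':(f(541,253,(215,205),8),f(236,444,(180,120),3.7),72),
'pan':(f(573.5,170,(110,130),6),f(285.5,165,(180,120),3.7),109),'well':(f(394,397,(300,140),6),f(299,291,(285,230),6),68)}
for k,(t,s,z) in T.items():
    p,e=tri(ray('top',*t),ray('side',*s));print(k,p.round(1),round(e,1),atz(ray('top',*t),z).round(1),atz(ray('side',*s),z).round(1))
def cl(n):
    d=np.load(f'pics/{n}0.npy');K,R,o=cam(n);v,u=np.mgrid[:384,:512]
    P=np.stack([(u-K[0,2])/K[0,0]*d,(v-K[1,2])/K[1,1]*d,d],-1)@R.T+o;return P,d
for n in('top','side'):
    P,d=cl(n)
    for k,(t,s,z) in T.items():
        c=np.array(atz(ray('top',*t),z)[:2])
        m=(d>0)&(np.hypot(*(P[...,:2]-c).transpose(2,0,1))<70)&(abs(P[...,2]-z)<5)
        q=P[m]; 
        print(n,k,m.sum(), q.mean(0).round(1),np.median(q[:,2]).round(1),q.min(0).round(1),q.max(0).round(1))
P,d=cl('top')
for u,v in [(240,216),(277,120),(125,255),(378,170),(362,173),(360,265),(262,240)]: print(u,v,P[v,u].round(1))
E
```

```text
W1 [442.7  50.5  71.6] 0.0 [442.7  50.4  72. ] [442.4  50.   72. ]
W2 [459.1 -58.3  71.2] 1.0 [459.5 -58.5  72. ] [458.2 -58.7  72. ]
pan [663.1 148.2 108.9] 0.1 [663.  148.2 109. ] [663.1 148.1 109. ]
well [ 545.  -284.4   63.4] 2.3 [ 543.6 -282.3   68. ] [ 542.7 -287.8   68. ]
top W1 110 [443.6  50.3  72.9] 72.8 [424.4  32.4  69.2] [461.5  70.1  76.5]
top W2 113 [459.9 -57.8  72.8] 72.8 [441.4 -76.6  67.2] [478.6 -39.3  76.6]
top pan 1061 [663.1 147.9 110. ] 110.0 [613.4 100.2 105.5] [712.5 215.7 113.9]
top well 212 [ 545.5 -286.1   68.1] 68.1 [ 515.7 -317.2   63.1] [ 576.  -255.5   72.7]
side W1 93 [437.3  43.3  72.6] 72.8 [420.3  26.7  67.5] [461.5  69.7  77. ]
side W2 100 [452.9 -64.7  72.4] 72.9 [438.4 -78.4  67. ] [476.2 -38.4  76.8]
side pan 497 [661.1 147.3 110. ] 110.0 [612.5  99.9 106. ] [711.3 217.1 113.9]
side well 278 [ 540.9 -289.    67.7] 68.0 [ 512.4 -318.9   63. ] [ 574.4 -257.    72. ]
240 216 [517.   59.6   1.1]
277 120 [782.7 -43.9  68.9]
125 255 [406.1 348.8 104.5]
378 170 [ 643.4 -322.2   61.5]
362 173 [ 631.  -272.7   80.5]
360 265 [ 382.8 -279.5   10.3]
262 240 [448.8  -4.8   3. ]
```

Run:
```python
from h import *
s=r.sense();R=Ro.from_euler('xyz',s['tcp_rot']).as_matrix();print(R.round(3))
d=np.load('pics/top0.npy');K,Rm,o=cam('top');v,u=np.mgrid[:384,:512]
P=np.stack([(u-K[0,2])/K[0,0]*d,(v-K[1,2])/K[1,1]*d,d],-1)@Rm.T+o
m=P[140:200,115:230].reshape(-1,3);i=m[m[:,2]>114];print(i[:,2].max());
for lo,hi in((114,130),(130,150),(150,200)):
  q=i[(i[:,2]>lo)&(i[:,2]<hi)];print(lo,len(q),q.min(0),q.max(0)) if len(q) else 0
q=P[145:235,305:405].reshape(-1,3);k=q[q[:,2]>50]
for lo,hi in((55,65),(65,72),(72,90)):
  a=k[(k[:,2]>lo)&(k[:,2]<hi)];print(lo,a.min(0),a.max(0))
```

```text
[[-0.    -0.905  0.426]
 [-0.001  0.426  0.905]
 [-1.     0.    -0.001]]
1012.4206055407315
114 132 [619.80273413 113.7090149  114.00054239] [704.69945345 356.713815   129.50392177]
130 144 [629.34095191 213.7267975  130.03384006] [668.99771033 347.99451313 149.28314339]
55 [ 516.34843325 -355.19193662   55.07359682] [ 666.42307161 -211.78014055   64.99552605]
65 [ 515.72872432 -351.1434647    65.03880857] [ 665.16700973 -210.94330329   71.99147302]
72 [ 529.2070455  -310.49496677   72.00292275] [ 649.49812451 -212.37348979   87.39374304]
```

Emit:
step_arm --pt "21 -60 0 0 0 -0.12 85" --pt "42 -120 0 0 0 -0.25 85" --pt "63 -180 0 0 0 -0.38 85" --pt "84 -240 0 0 0 -0.51 85" --pt "105 -300 0 0 0 -0.64 85" --pt "126 -360 -10 0 0 -0.78 85" --pt "148 -430 -30 0 0 -0.9 85" --pt "167 -485 -50 0 0 -1.018 85" --force 40

```text
clock: 1.15
eef_pos: [427.5, 96.3, 186.8]
tcp_rot: [0.42, 1.57, 0.529]
contact_force: [0.9, -0.0, -0.5]
opening: 0.993
```

```bash
cat >> h.py <<'E'
def wcam():
    s=r.sense();T=np.eye(4);T[:3,:3]=Ro.from_euler('xyz',s['tcp_rot']).as_matrix();T[:3,3]=s['eef_pos']
    c=vision.camera_info('wrist');return T@c['tool_from_camera'],c['K']
def wgrab(n):
    M,K=wcam();p,d=vision.grab_frame('wrist');save(n,p);np.savez(f'pics/{n}.npz',M=M,K=K,d=d);return p,d,M,K
def wcloud(n):
    z=np.load(f'pics/{n}.npz');M,K,d=z['M'],z['K'],z['d'];v,u=np.mgrid[:384,:512]
    return np.stack([(u-K[0,2])/K[0,0]*d,(v-K[1,2])/K[1,1]*d,d],-1)@M[:3,:3].T+M[:3,3],d
def wray(n,u,v):
    z=np.load(f'pics/{n}.npz');M,K=z['M'],z['K'];return M[:3,3],M[:3,:3]@np.linalg.inv(K)@[u,v,1]
E
python3 - <<'E'
from h import *
wgrab('w1');s=r.sense();print(s['clock'],s['eef_pos'],s['tcp_rot'],s['contact_force'],s['qpos'])
P,d=wcloud('w1')
for c in((443,50),(459.5,-58)):
    m=(d>0)&(np.hypot(P[...,0]-c[0],P[...,1]-c[1])<32)&(P[...,2]>64)&(P[...,2]<80)
    q=P[m];print(len(q),np.median(q,0),q.min(0),q.max(0))
    b=q[q[:,2]>77];print(len(b))
E
```

```text
1.2 [427.68551488  90.52160577 184.51350037] [-2.207292    1.56680471 -2.10563569] [ 0.2735058  -2.82099035 -2.62450934] [ 0.20745106  0.11704655  2.06343883 -0.00358123  0.96380854  0.10784143]
1454 [441.35998407  53.9305043   71.82940816] [422.68960306  29.59579117  64.03969968] [461.72283623  69.48548997  79.99268367]
461
1035 [456.23731753 -50.32614443  71.65308612] [438.92240238 -73.54270703  64.01917965] [477.97624345 -38.79089268  79.98418435]
274
```

View pics/w1.png

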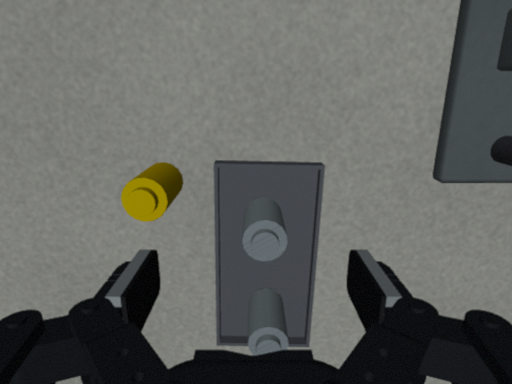

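Emit:
step_arm --pt "8 -22 -20 0 0 0 85" --pt "15 -40 -50 0 0 0 85" --pt "15 -40 -80 0 0 0 85" --pt "15 -40 -80 0 0 0 85" --pt "15 -40 -80 0 0 0 85" --pt "15 -40 -80 0 0 0 85" --pt "15 -40 -80 0 0 0 85" --pt "15 -40 -80 0 0 0 85"

```text
clock: 2.2
eef_pos: [443.0, 50.7, 105.0]
tcp_rot: [-1.978, 1.567, -1.876]
contact_force: [-0.9, -0.6, 0.2]
opening: 0.993
```

Run:
```python
from h import *
s=r.sense();print(s['clock'],s['eef_pos'],s['contact_force']);R=Ro.from_euler('xyz',s['tcp_rot']).as_matrix();print(R.round(4))
```

```text
2.2 [442.97316807  50.66008373 105.01654157] [-0.8896744  -0.64022927  0.20695322]
[[-0.001  -0.1017  0.9948]
 [-0.0033  0.9948  0.1017]
 [-1.     -0.0032 -0.0014]]
```

Emit:
step_arm --pt "0 -0.5 -20 0 0 0 85" --pt "0 -0.5 -45 0 0 0 85" --pt "0 -0.5 -65 0 0 0 85" --pt "0 -0.5 -71 0 0 0 85" --pt "0 -0.5 -71 0 0 0 60" --pt "0 -0.5 -71 0 0 0 45" --pt "0 -0.5 -71 0 0 0 38" --pt "0 -0.5 -71 0 0 0 30" --force 40

```text
clock: 3.2
eef_pos: [443.4, 50.2, 34.8]
tcp_rot: [-1.625, 1.568, -1.523]
contact_force: [-1.3, 0.1, 4.6]
opening: 0.454
```

Emit:
step_arm --pt "0 0 0 0 0 0 30" --pt "0 0 0 0 0 0 30" --pt "0 0 2 0 0 0 30" --pt "0 0 6 0 0 0 30" --pt "0 0 12 0 0 0 30" --pt "0 0 25 0 0 0 30" --pt "0 0 30 0 0 0 30" --pt "0 0 30 0 0 0 30"

```text
clock: 4.2
eef_pos: [443.9, 50.3, 65.5]
tcp_rot: [-1.185, 1.567, -1.083]
contact_force: [-0.2, -0.2, -3.4]
opening: 0.459
```

Run:
```python
from h import *
p,d,M,K=wgrab('w2')
s=r.sense();print(s['clock'],s['eef_pos'],s['contact_force'],s['wrist_torque'],s['opening'])
```

```text
4.25 [443.61431983  50.25830943  65.11245491] [ 0.4251929  -0.10612461 -1.60288639] [ 0.06645197  0.04087716 -0.03150423] 0.45852768863749876
```

View pics/w2.png

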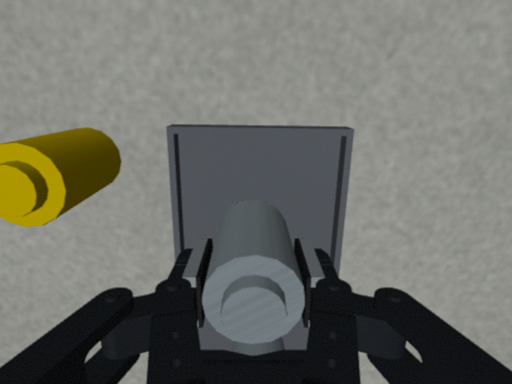

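Run:
```python
from h import *
P,d=wcloud('w2')
print(P[300:320:6,240:266:8].round(1).tolist()); 
q=P[260:342,195:310].reshape(-1,3);b=q[(q[:,2]>90)&(q[:,2]<125)];print(np.median(b[b[:,2]>106.5],0),np.histogram(b[:,2],bins=range(90,126,2)))
```

```text
[[[438.0, 55.0, 110.3], [440.8, 55.7, 110.8], [443.6, 55.4, 110.0], [446.4, 55.7, 110.0]], [[438.2, 53.0, 110.9], [441.0, 53.2, 110.8], [443.9, 52.8, 109.8], [446.7, 53.3, 110.1]], [[438.4, 50.2, 110.4], [441.2, 50.9, 111.0], [444.1, 50.5, 110.1], [446.9, 51.1, 110.5]], [[438.7, 47.2, 109.9], [441.5, 47.7, 110.1], [444.4, 48.3, 110.4], [447.2, 48.4, 110.2]]]
[443.24063939  50.75097035 110.09810865] (array([  74,  103,  102,  135,  160, 1405, 2696,  387,  225, 1243, 1792,
          0,    0,    0,    0,    0,    0]), array([ 90,  92,  94,  96,  98, 100, 102, 104, 106, 108, 110, 112, 114,
       116, 118, 120, 122, 124]))
```

Emit:
step_arm --pt "0 0 50 0 0 0 30" --pt "20 9 95 0 0 0 30" --pt "70 31 105 0 0 0 30" --pt "120 54 105 0 0 0 30" --pt "170 76 105 0 0 0 30" --pt "205 91 105 0 0 0 30" --pt "219 98 105 0 0 0 30" --pt "219 98 95 0 0 0 30"

```text
clock: 5.25
eef_pos: [662.8, 148.4, 159.6]
tcp_rot: [-1.359, 1.568, -1.257]
contact_force: [-0.3, 0.2, -3.1]
opening: 0.457
```

Run:
```python
from h import *
s=r.sense();print(s['clock'],s['eef_pos'],s['contact_force'],s['opening'])
p,d=vision.grab_frame('side');save('s1',cv2.resize(p[90:210,160:310],None,fx=5,fy=5))
s=r.sense();print(s['clock'],s['eef_pos'],s['contact_force'],Ro.from_euler('xyz',s['tcp_rot']).as_matrix().round(4))
```

```text
5.25 [662.77965599 148.4308742  159.6192111 ] [-0.27484098  0.24324867 -3.07458814] 0.4570408672627211
5.3 [660.80930082 147.73659951 157.61373098] [-2.61048087  0.4090263  -3.78883519] [[-0.0024 -0.1019  0.9948]
 [-0.0039  0.9948  0.1019]
 [-1.     -0.0037 -0.0028]]
```

View pics/s1.png

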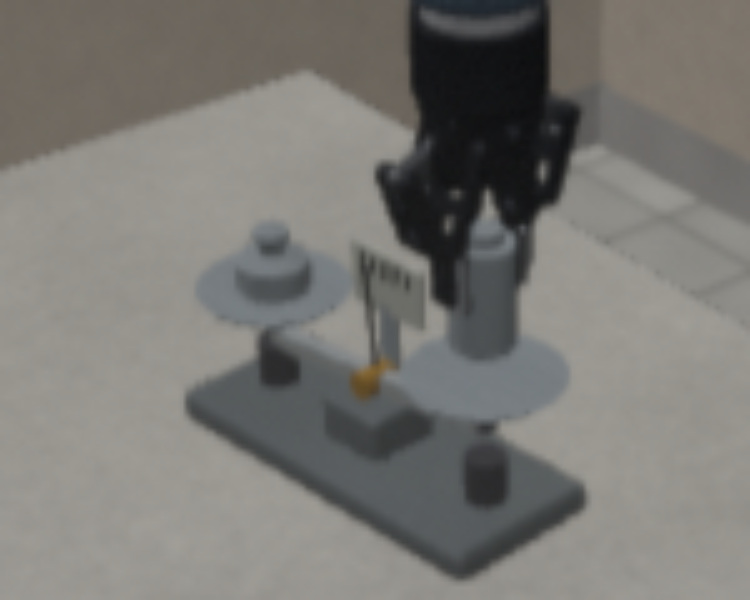

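Emit:
step_arm --pt "2 0 -4 0 0 0 30" --pt "2 0 -8 0 0 0 30" --pt "2 0 -11 0 0 0 30" --pt "2 0 -13 0 0 0 30" --pt "2 0 -14 0 0 0 30" --pt "2 0 -15 0 0 0 30" --pt "2 0 -15 0 0 0 30" --pt "2 0 -15 0 0 0 30"

```text
clock: 6.3
eef_pos: [662.8, 147.8, 142.7]
tcp_rot: [-2.211, 1.566, -2.109]
contact_force: [0.3, -0.6, -1.8]
opening: 0.458
```

Run:
```python
from h import *
s=r.sense();print(s['clock'],s['eef_pos'],s['contact_force'],s['wrist_torque'])
```

```text
6.3 [662.82801033 147.76968802 142.65433825] [ 0.25571    -0.62955188 -1.79952125] [-0.01056553 -0.07507322  0.03793025]
```

Emit:
step_arm --pt "0 0 -0.5 0 0 0 30" --pt "0 0 -1 0 0 0 30" --pt "0 0 -1.4 0 0 0 30" --pt "0 0 -1.8 0 0 0 30" --pt "0 0 -2.1 0 0 0 30" --pt "0 0 -2.4 0 0 0 30" --pt "0 0 -2.4 0 0 0 30" --pt "0 0 -2.4 0 0 0 30"

```text
clock: 7.3
eef_pos: [662.9, 147.7, 140.3]
tcp_rot: [-2.206, 1.566, -2.104]
contact_force: [-1.3, -1.0, -2.5]
opening: 0.455
```

Run:
```python
from h import *
p,d=vision.grab_frame('side');save('s2',cv2.resize(p[100:200,190:310],None,fx=6,fy=6,interpolation=cv2.INTER_CUBIC))
s=r.sense();print(s['clock'],s['eef_pos'],s['contact_force'],s['wrist_torque'])
P,d=wgrab('w3')[:2];P,d=wcloud('w3');q=P[(d>0)&(P[...,2]>90)&(np.hypot(P[...,0]-663,P[...,1]-148)<50)&(P[...,2]<120)];print(np.histogram(q[:,2],bins=range(90,121,2)))
```

```text
7.35 [662.85581226 147.74541754 140.27377679] [-0.74714011 -0.05999637 -2.31019955] [ 0.01525054 -0.02988983  0.00294975]
(array([   0,    0,    0,    0,    0,    0,    0,    1, 2471, 8777,   83,
         40,   77,   70,   78]), array([ 90,  92,  94,  96,  98, 100, 102, 104, 106, 108, 110, 112, 114,
       116, 118, 120]))
```

View pics/s2.png

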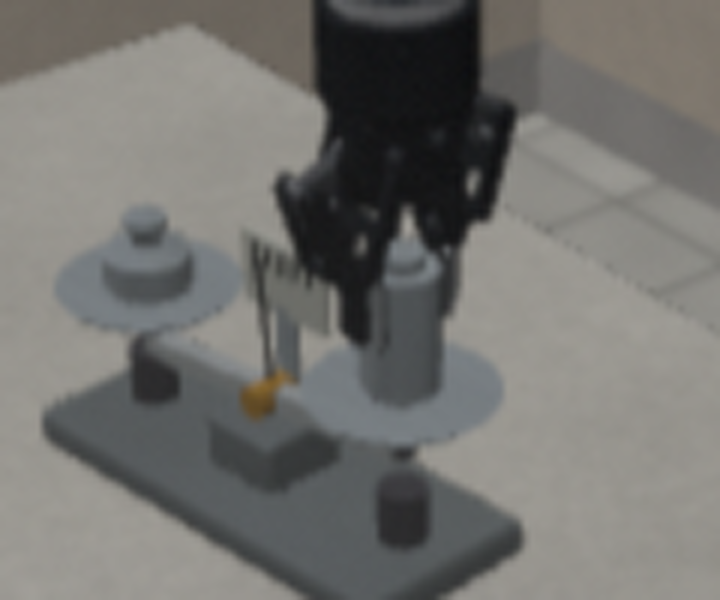

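View pics/w3.png

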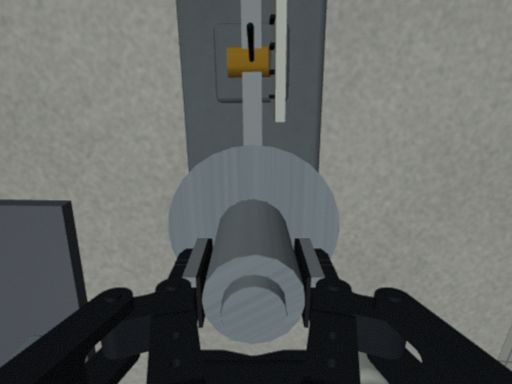

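Emit:
step_arm --pt "0 0 -0.4 0 0 0 30" --pt "0 0 -0.8 0 0 0 30" --pt "0 0 -1 0 0 0 30" --pt "0 0 -1 0 0 0 30" --pt "0 0 -1 0 0 0 40" --pt "0 0 -1 0 0 0 42" --pt "0 0 -1 0 0 0 46" --pt "0 0 -1 0 0 0 52" --force 30

```text
clock: 8.4
eef_pos: [662.9, 147.8, 139.3]
tcp_rot: [-2.177, 1.566, -2.075]
contact_force: [-0.6, -0.5, 1.1]
opening: 0.61
```

Run:
```python
from h import *
wgrab('w4')
s=r.sense();print(s['clock'],s['eef_pos'],s['contact_force'],s['wrist_torque'],s['opening'])
P,d=wcloud('w4');q=P[(d>0)&(P[...,2]>85)&(np.hypot(P[...,0]-663,P[...,1]-148)<50)&(P[...,2]<120)];print(np.histogram(q[:,2],bins=range(84,121,2)))
```

```text
8.45 [662.89487903 147.74329429 139.28028634] [-0.54635979  0.8476439   0.09265983] [-0.04379748 -0.00241729  0.06170284] 0.6126321354599723
(array([   0,    0,    0,    0,    0,    0,    0,    0,    0,    0,    0,
       2880, 9112,   63,   52,   75,   72,   85]), array([ 84,  86,  88,  90,  92,  94,  96,  98, 100, 102, 104, 106, 108,
       110, 112, 114, 116, 118, 120]))
```

View pics/w4.png

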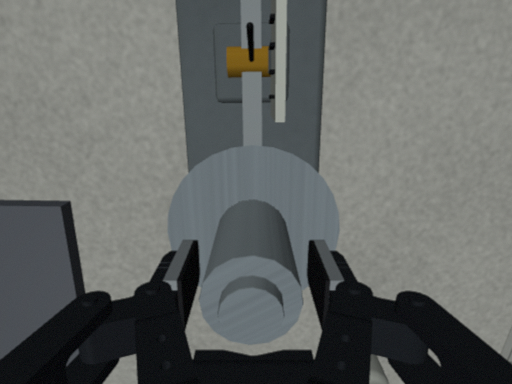

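Released and standing. I'll wait 2 s with the fingers off to see which way it tips.

Emit:
step_arm --pt "0 0 0 0 0 0 60" --pt "0 0 0 0 0 0 60" --pt "0 0 0 0 0 0 60" --pt "0 0 0 0 0 0 60" --pt "0 0 0 0 0 0 60" --pt "0 0 0 0 0 0 60" --pt "0 0 0 0 0 0 60" --pt "0 0 0 0 0 0 60"

```text
clock: 9.45
eef_pos: [662.9, 147.8, 139.3]
tcp_rot: [-2.186, 1.566, -2.084]
contact_force: [0.9, -0.2, 0.2]
opening: 0.706
```

Emit:
step_arm --pt "0 0 0 0 0 0 60" --pt "0 0 0 0 0 0 60" --pt "0 0 0 0 0 0 60" --pt "0 0 0 0 0 0 60" --pt "0 0 0 0 0 0 60" --pt "0 0 0 0 0 0 60" --pt "0 0 0 0 0 0 60" --pt "0 0 0 0 0 0 60"

```text
clock: 10.45
eef_pos: [662.9, 147.8, 139.3]
tcp_rot: [-2.199, 1.566, -2.097]
contact_force: [-0.0, -0.4, 0.1]
opening: 0.704
```

Run:
```python
from h import *
wgrab('w5')
s=r.sense();print(s['clock'],s['eef_pos'],s['contact_force'],s['opening'])
P,d=wcloud('w5');q=P[(d>0)&(P[...,2]>85)&(np.hypot(P[...,0]-663,P[...,1]-148)<50)&(P[...,2]<120)];print(np.histogram(q[:,2],bins=range(84,121,2)))
p,d=vision.grab_frame('side');save('s3',cv2.resize(p[100:200,190:310],None,fx=6,fy=6,interpolation=cv2.INTER_CUBIC))
```

```text
10.5 [662.91746602 147.75255207 139.29253855] [-0.13410506  0.74258657 -0.72249278] 0.7045498877754974
(array([   0,    0,    0,    0,    0,    0,    0,    0,    0,    0,    0,
       3283, 9296,   62,   56,   70,   73,   85]), array([ 84,  86,  88,  90,  92,  94,  96,  98, 100, 102, 104, 106, 108,
       110, 112, 114, 116, 118, 120]))
```

View pics/s3.png

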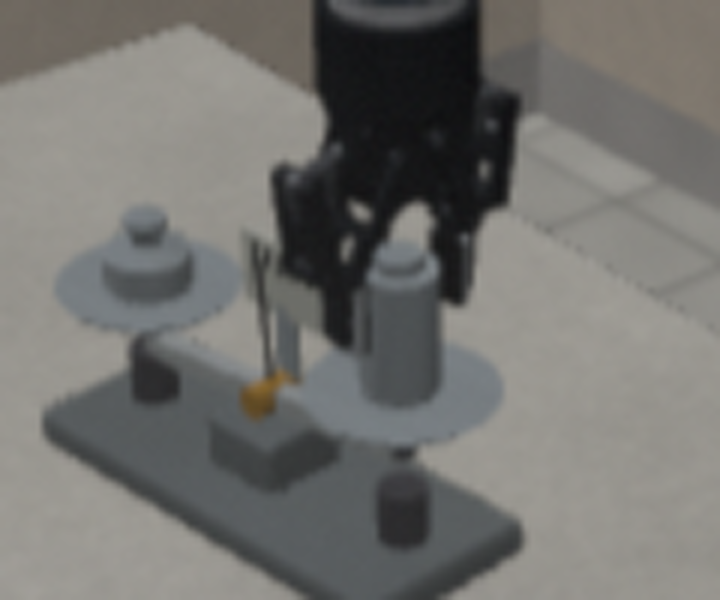

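View pics/w5.png

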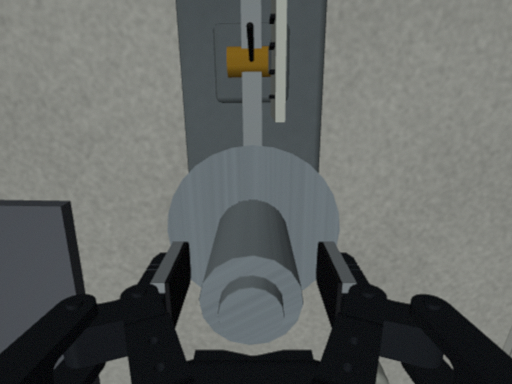

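W1 hasn't moved the pan after 2 s with the fingers clear: the pan top is still at about 109 mm and the reference is still down. So W1 is the light one, and I'll put it back in the tray.

Emit:
step_arm --pt "0 0 0 0 0 0 46" --pt "0 0 0 0 0 0 38" --pt "0 0 0 0 0 0 30" --pt "0 0 0 0 0 0 30" --pt "0 0 0 0 0 0 30" --pt "0 0 2 0 0 0 30" --pt "0 0 8 0 0 0 30" --pt "0 0 20 0 0 0 30" --force 40

```text
clock: 11.55
eef_pos: [662.5, 147.7, 159.3]
tcp_rot: [-2.366, 1.565, -2.264]
contact_force: [0.0, 0.1, -1.9]
opening: 0.46
```

Emit:
step_arm --pt "0 0 10 0 0 0 30" --pt "-30 -13 12 0 0 0 30" --pt "-80 -36 12 0 0 0 30" --pt "-130 -58 12 0 0 0 30" --pt "-180 -80 0 0 0 0 30" --pt "-210 -93 -30 0 0 0 30" --pt "-220 -97 -65 0 0 0 30" --pt "-220 -97 -90 0 0 0 30"

```text
clock: 12.55
eef_pos: [441.7, 50.3, 69.1]
tcp_rot: [-2.313, 1.566, -2.211]
contact_force: [-0.0, -0.4, -1.6]
opening: 0.455
```

Emit:
step_arm --pt "0 0 0 0 0 0 30" --pt "0 0 0 0 0 0 30" --pt "0 0 0 0 0 0 30" --pt "0 0 0 0 0 0 30" --pt "0 0 0 0 0 0 30" --pt "0 0 0 0 0 0 30" --pt "0 0 0 0 0 0 30" --pt "0 0 0 0 0 0 30"

```text
clock: 13.55
eef_pos: [441.6, 50.3, 69.1]
tcp_rot: [-2.331, 1.566, -2.229]
contact_force: [-0.4, 0.2, -1.9]
opening: 0.458
```

Run:
```python
from h import *
wgrab('w6')
s=r.sense();print(s['clock'],s['eef_pos'],s['contact_force'],s['opening'])
```

```text
13.6 [441.69131516  50.30801702  69.10512341] [-0.99969482 -0.07812605 -2.49369673] 0.45709352680819487
```

View pics/w6.png

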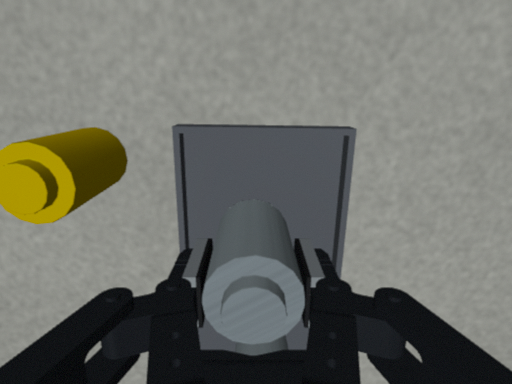

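W1 is held upright over its old spot; lower 34 mm to TCP 35 and release.

Emit:
step_arm --pt "1 0 -10 0 0 0 30" --pt "1 0 -20 0 0 0 30" --pt "1 0 -27 0 0 0 30" --pt "1 0 -31 0 0 0 30" --pt "1 0 -33 0 0 0 30" --pt "1 0 -34 0 0 0 30" --pt "1 0 -34.3 0 0 0 30" --pt "1 0 -34.3 0 0 0 30"

```text
clock: 14.6
eef_pos: [442.8, 50.3, 35.0]
tcp_rot: [-2.278, 1.566, -2.176]
contact_force: [0.3, -0.5, -3.2]
opening: 0.455
```

Run:
```python
from h import *
s=r.sense();print(s['clock'],s['eef_pos'],s['contact_force'],s['opening'])
```

```text
14.6 [442.7966494   50.31240895  34.95357857] [ 0.27698075 -0.52563972 -3.17019477] 0.4551468488311544
```

Emit:
step_arm --pt "0 0 -0.4 0 0 0 30" --pt "0 0 -0.8 0 0 0 30" --pt "0 0 -0.8 0 0 0 30" --pt "0 0 -0.8 0 0 0 40" --pt "0 0 -0.8 0 0 0 44" --pt "0 0 -0.8 0 0 0 52" --pt "0 0 -0.8 0 0 0 65" --pt "0 0 -0.8 0 0 0 65" --force 30

```text
clock: 15.6
eef_pos: [442.8, 50.3, 34.1]
tcp_rot: [-2.274, 1.566, -2.173]
contact_force: [0.1, 0.9, -0.2]
opening: 0.758
```

Emit:
step_arm --pt "0 0 10 0 0 0 75" --pt "0 0 30 0 0 0 85" --pt "0 0 65 0 0 0 85" --pt "0 0 95 0 0 0 85" --pt "0 0 115 0 0 0 85" --pt "0 0 120 0 0 0 85" --pt "0 0 120 0 0 0 85" --pt "0 0 120 0 0 0 85"

```text
clock: 16.6
eef_pos: [442.2, 50.3, 153.4]
tcp_rot: [-2.454, 1.565, -2.352]
contact_force: [0.1, 0.2, 0.4]
opening: 0.995
```

Run:
```python
from h import *
s=r.sense();print(s['clock'],s['eef_pos'],s['contact_force'],s['opening'])
wgrab('w7');P,d=wcloud('w7')
for c in((443,50),(459.5,-58)):
    m=(d>0)&(np.hypot(P[...,0]-c[0],P[...,1]-c[1])<32)&(P[...,2]>68)&(P[...,2]<84)
    q=P[m];print(len(q),q.min(0),q.max(0))
```

```text
16.6 [442.22050428  50.26770629 153.36400268] [0.12977502 0.21772112 0.44550394] 0.9953861326723985
2197 [422.0184078   29.73586431  68.09401334] [461.85384218  69.24234773  81.23344803]
1568 [438.86579435 -79.55457585  68.00843758] [478.1505079  -38.8448365   80.90282838]
```

View pics/w7.png

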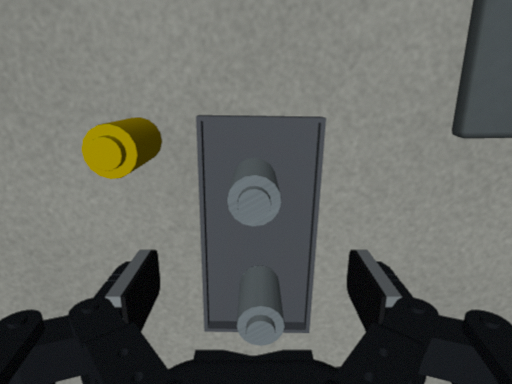

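Emit:
step_arm --pt "5 -30 0 0 0 -0.06 85" --pt "10 -60 0 0 0 -0.12 85" --pt "14 -90 0 0 0 -0.18 85" --pt "17 -109 -15 0 0 -0.24 85" --pt "17 -109 -40 0 0 -0.24 85" --pt "17 -109 -50 0 0 -0.24 85" --pt "17 -109 -50 0 0 -0.24 85" --pt "17 -109 -50 0 0 -0.24 85"

```text
clock: 17.65
eef_pos: [459.6, -58.6, 103.8]
tcp_rot: [-2.42, 1.565, -2.558]
contact_force: [0.5, 0.1, 0.2]
opening: 0.998
```

Run:
```python
from h import *
s=r.sense();print(s['clock'],s['eef_pos'],s['contact_force'],Ro.from_euler('xyz',s['tcp_rot']).as_matrix().round(4))
```

```text
17.65 [459.59769208 -58.55034753 103.76104402] [0.52015605 0.14815379 0.20732877] [[-0.0048  0.1375  0.9905]
 [-0.0032  0.9905 -0.1375]
 [-1.     -0.0038 -0.0044]]
```

Emit:
step_arm --pt "-0.5 0 -20 0.003 -0.005 0 85" --pt "-0.5 0 -45 0.003 -0.005 0 85" --pt "-0.5 0 -65 0.003 -0.005 0 85" --pt "-0.5 0 -70 0.003 -0.005 0 85" --pt "-0.5 0 -70 0.003 -0.005 0 60" --pt "-0.5 0 -70 0.003 -0.005 0 45" --pt "-0.5 0 -70 0.003 -0.005 0 38" --pt "-0.5 0 -70 0.003 -0.005 0 30" --force 40

```text
clock: 18.65
eef_pos: [459.6, -58.6, 34.6]
tcp_rot: [-0.084, 1.569, -0.222]
contact_force: [-1.1, -0.4, 6.2]
opening: 0.459
```

Emit:
step_arm --pt "0 0 0 0 0 0 30" --pt "0 0 0 0 0 0 30" --pt "0 0 2 0 0 0 30" --pt "0 0 8 0 0 0 30" --pt "0 0 30 0 0 0 30" --pt "0 0 70 0 0 0 30" --pt "0 0 110 0 0 0 30" --pt "0 0 125 0 0 0 30"

```text
clock: 19.65
eef_pos: [460.8, -58.8, 161.9]
tcp_rot: [-0.021, 1.566, -0.159]
contact_force: [0.8, -0.2, -3.7]
opening: 0.457
```

Run:
```python
from h import *
s=r.sense();print(s['clock'],s['eef_pos'],s['contact_force'],s['opening'],Ro.from_euler('xyz',s['tcp_rot']).as_matrix().round(4))
```

```text
19.65 [460.77609146 -58.76282823 161.91003241] [ 0.7783863  -0.2233219  -3.70617733] 0.4570498222421775 [[ 5.200e-03  1.375e-01  9.905e-01]
 [-8.000e-04  9.905e-01 -1.375e-01]
 [-1.000e+00 -1.000e-04  5.300e-03]]
```

Emit:
step_arm --pt "12 -44 0 0 0 -0.03 30" --pt "24 -88 0 0 0 -0.06 30" --pt "36 -132 0 0 0 -0.09 30" --pt "48 -176 0 0 0 -0.12 30" --pt "60 -220 0 0 0 -0.15 30" --pt "72 -264 0 0 0 -0.18 30" --pt "82 -300 0 0 0 -0.2 30" --pt "84 -312 0 0 0 -0.2 30"

```text
clock: 20.65
eef_pos: [544.5, -372.5, 160.3]
tcp_rot: [0.005, 1.567, -0.335]
contact_force: [0.2, -0.7, -3.8]
opening: 0.452
```

Emit:
step_arm --pt "0 0 0 0 0 0 30" --pt "0 0 0 0 0 0 30" --pt "0 0 0 0 0 0 30" --pt "0 0 0 0 0 0 30" --pt "0 0 0 0 0 0 30" --pt "0 0 0 0 0 0 30" --pt "0 0 0 0 0 0 30" --pt "0 0 0 0 0 0 30"

```text
clock: 21.65
eef_pos: [544.5, -372.5, 160.3]
tcp_rot: [-0.002, 1.567, -0.341]
contact_force: [-0.8, -0.1, -2.5]
opening: 0.457
```

Run:
```python
from h import *
s=r.sense();print(s['clock'],s['eef_pos'],s['contact_force'],s['opening'],Ro.from_euler('xyz',s['tcp_rot']).as_matrix().round(4))
wgrab('w8');P,d=wcloud('w8')
m=(d>0)&(np.hypot(P[...,0]-545,P[...,1]+286)<45)&(P[...,2]>64)&(P[...,2]<73)
q=P[m];print(len(q),q.min(0),q.max(0),np.median(q,0))
from scipy.optimize import least_squares
```

```text
21.65 [ 544.53945995 -372.50097802  160.34321251] [-0.75009983 -0.13215207 -2.51129093] 0.457250859638842 [[ 0.0038  0.333   0.9429]
 [-0.0014  0.9429 -0.333 ]
 [-1.     -0.      0.0041]]
3252 [ 513.28505705 -319.59947391   64.0278441 ] [ 574.56111421 -257.98711904   69.77532278] [ 544.65447517 -286.41741388   67.29633547]
```

View pics/w8.png

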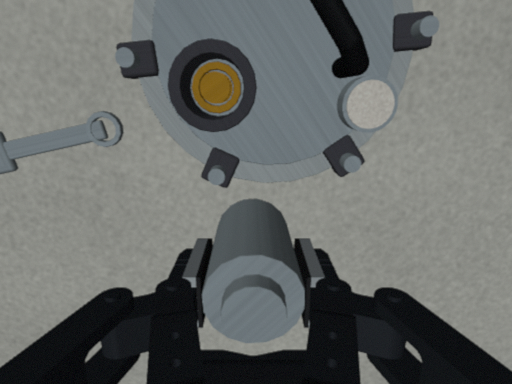

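Run:
```python
from h import *
i=cv2.imread('pics/w8.png');cv2.imwrite('pics/w8a.png',cv2.resize(i[30:140,150:280],None,fx=5,fy=5,interpolation=cv2.INTER_CUBIC))
cv2.imwrite('pics/w8b.png',cv2.resize(i[190:350,180:330],None,fx=3.7,fy=3.7,interpolation=cv2.INTER_CUBIC))
P,d=wcloud('w8')
m=(np.hypot(P[...,0]-544,P[...,1]+288)<40)&(P[...,2]>65.5)&(P[...,2]<71)&(d>0)
q=P[m][:,:2]
# fit annulus 22..31
from scipy.optimize import minimize
f=lambda c:np.sum(np.clip(np.hypot(*(q-c).T)-31,0,9)**2+np.clip(22-np.hypot(*(q-c).T),0,9)**2)
print(minimize(f,[544,-288],method='Nelder-Mead'))
a=P[70:105,200:240].reshape(-1,3);print(np.histogram(a[:,2],bins=range(20,72,2)))
m=(P[...,2]>190)&(P[...,2]<196)|0;
b=P[(d>0)&(np.hypot(P[...,0]-544.5,P[...,1]+372.5)<25)&(P[...,2]>190)]
print(np.histogram(b[:,2],bins=range(190,214,1)))
for lo,hi in((194,201),(202,209)):
  k=b[(b[:,2]>lo)&(b[:,2]<hi)];print(k.min(0),k.max(0),(k.min(0)+k.max(0))/2)
```

```text
message: Optimization terminated successfully.
       success: True
        status: 0
           fun: 2.2899474017210144
             x: [ 5.439e+02 -2.890e+02]
           nit: 42
          nfev: 82
 final_simplex: (array([[ 5.439e+02, -2.890e+02],
                       [ 5.439e+02, -2.890e+02],
                       [ 5.439e+02, -2.890e+02]]), array([ 2.290e+00,  2.290e+00,  2.290e+00]))
(array([  0,   3,  89,  42,  46,   1,   1,  15, 195, 217,   1,   2,   4,
       385, 394,   0,   0,   0,   0,   0,   0,   0,   1,   0,   0]), array([20, 22, 24, 26, 28, 30, 32, 34, 36, 38, 40, 42, 44, 46, 48, 50, 52,
       54, 56, 58, 60, 62, 64, 66, 68, 70]))
(array([ 142,  136,  163,  155,  161,  251, 1633, 2003,  686,  300,  130,
        149,  126,  195, 1315, 1458,  137,   16,   18,   25,   24,   27,
         38]), array([190, 191, 192, 193, 194, 195, 196, 197, 198, 199, 200, 201, 202,
       203, 204, 205, 206, 207, 208, 209, 210, 211, 212, 213]))
[ 519.99091434 -393.70270426  194.01467141] [ 569.39403404 -353.3530574   200.99477085] [ 544.69247419 -373.52788083  197.50472113]
[ 523.84542404 -386.10667849  202.03019944] [ 569.29537193 -354.41037716  208.88875797] [ 546.57039798 -370.25852782  205.45947871]
```

View pics/w8a.png

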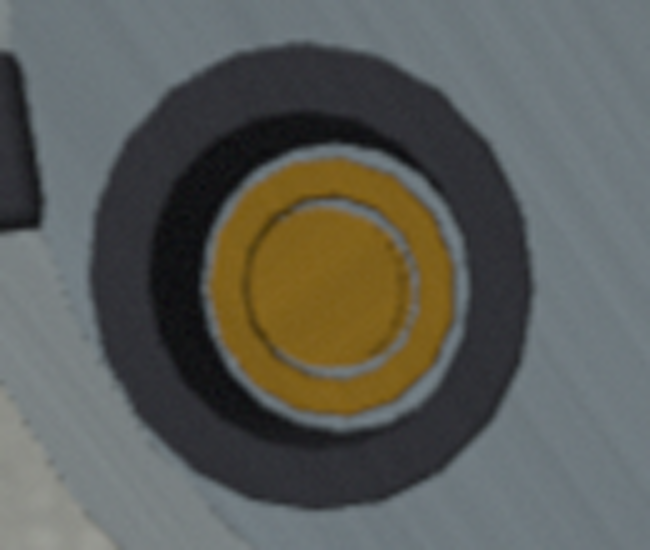

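View pics/w8b.png

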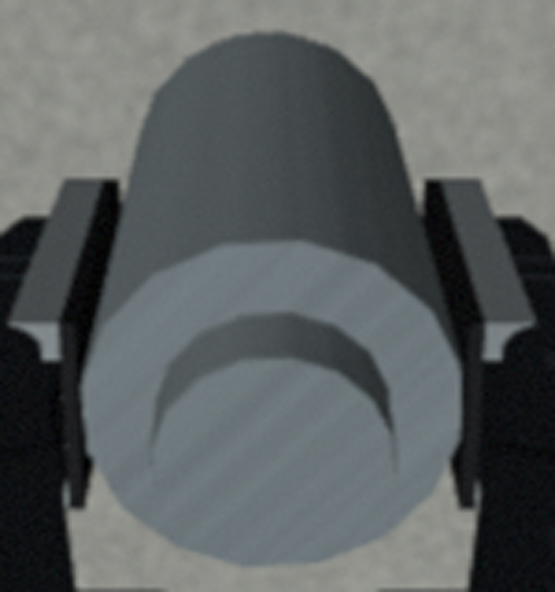

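Run:
```python
from h import *
def g(pts,o,k,z):
    q=np.array([atz(wray('w8',(x+.5)/k-.5+o[0],(y+.5)/k-.5+o[1]),z) for x,y in pts]);print(q.round(1).tolist())
    # circle fit
    A=np.c_[2*q[:,:2],np.ones(len(q))];s=np.linalg.lstsq(A,(q[:,:2]**2).sum(1),rcond=None)[0];print(s[:2],np.sqrt(s[2]+s[:2]@s[:2]))
g([(82,395),(460,395),(271,240),(271,566)],(180,190),3.7,197.4)
g([(90,275),(532,275),(308,42),(322,508),(160,103),(470,440)],(150,30),5,67.5)
g([(150,270),(305,112),(205,160),(200,390),(310,446)],(150,30),5,67.5)
```

```text
[[526.1, -365.0, 197.4], [562.4, -377.9, 197.4], [550.1, -354.9, 197.4], [537.2, -391.5, 197.4]]
[ 543.63626807 -373.19143164] 19.38726992529962
[[515.5, -277.7, 67.5], [572.9, -297.9, 67.5], [554.6, -260.4, 67.5], [534.0, -317.9, 67.5], [533.2, -260.8, 67.5], [557.3, -316.0, 67.5]]
[ 543.78204216 -288.97469905] 30.3702238658272
[[523.5, -279.8, 67.5], [551.0, -268.2, 67.5], [536.1, -269.3, 67.5], [523.8, -296.9, 67.5], [535.6, -309.2, 67.5]]
[ 543.82739834 -289.02302183] 21.742169584845353
```

Emit:
step_arm --pt "0 20 0 0.001 0.003 0 30" --pt "0 50 0 0.001 0.003 0 30" --pt "0 75 0 0.001 0.003 0 30" --pt "0.2 84.5 0 0.001 0.003 0 30" --pt "0.2 84.5 -25 0.001 0.003 0 30" --pt "0.2 84.5 -45 0.001 0.003 0 30" --pt "0.2 84.5 -54 0.001 0.003 0 30" --pt "0.2 84.5 -54 0.001 0.003 0 30"

```text
clock: 22.7
eef_pos: [544.6, -288.0, 106.0]
tcp_rot: [-0.479, 1.571, -0.818]
contact_force: [0.5, 0.3, -3.6]
opening: 0.457
```

Run:
```python
from h import *
s=r.sense();print(s['clock'],s['eef_pos'],s['contact_force'],s['wrist_torque'],Ro.from_euler('xyz',s['tcp_rot']).as_matrix().round(4))
p,d=vision.grab_frame('side');save('s4',cv2.resize(p[210:320,280:400],None,fx=5,fy=5,interpolation=cv2.INTER_CUBIC))
wgrab('w9')
```

```text
22.7 [ 544.56351206 -287.97998218  106.01788088] [ 0.47376163  0.34350405 -3.59072595] [ 0.00111456 -0.00988194  0.00952791] [[ 1.000e-04  3.330e-01  9.429e-01]
 [-1.000e-04  9.429e-01 -3.330e-01]
 [-1.000e+00 -0.000e+00  1.000e-04]]
```

View pics/s4.png

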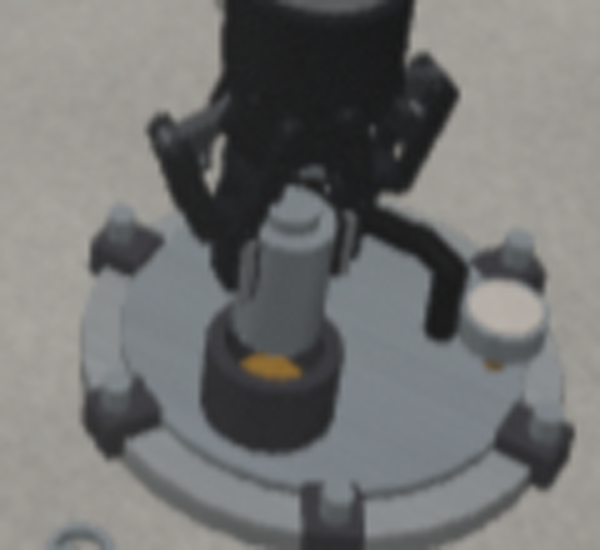

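View pics/w9.png

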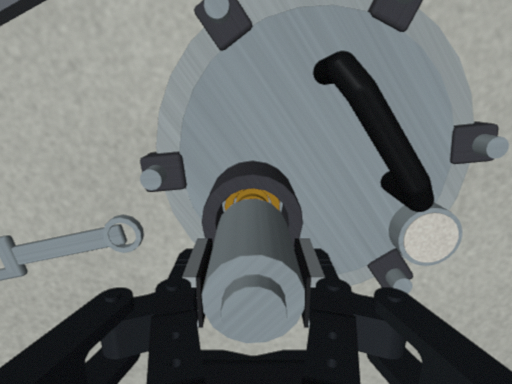

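Run:
```python
from h import *
P,d=wcloud('w9')
m=(np.hypot(P[...,0]-544,P[...,1]+288)<40)&(P[...,2]>65)&(P[...,2]<70)&(d>0)
q=P[m][:,:2]
from scipy.optimize import minimize
f=lambda c:np.sum(np.clip(np.hypot(*(q-c).T)-31,0,9)**2+np.clip(22-np.hypot(*(q-c).T),0,9)**2)
print(len(q),minimize(f,[544,-288],method='Nelder-Mead').x, np.median(P[m][:,2]))
# weight top disc
m=(np.hypot(P[...,0]-544,P[...,1]+288)<24)&(P[...,2]>140)&(P[...,2]<145.5)&(d>0)
b=P[m][:,:2];g=lambda c:np.sum(np.clip(np.hypot(*(b-c).T)-20,0,9)**2)
print(len(b),minimize(g,[544,-288],method='Nelder-Mead').x,np.median(P[m][:,2]))
def proj(p): 
    z=np.load('pics/w9.npz');c=np.linalg.inv(z['M'])@[*p,1];c=z['K']@c[:3];return (c[:2]/c[2]).round(1)
# body silhouette: foot far edge predicted
i=cv2.imread('pics/w9.png');cv2.imwrite('pics/w9a.png',cv2.resize(i[150:350,180:330],None,fx=4,fy=3,interpolation=cv2.INTER_CUBIC)[:600])
```

```text
2411 [ 543.85787943 -288.9507099 ] 67.29664689442524
4802 [ 544.42193784 -287.79275894] 143.46044362174524
```

View pics/w9a.png

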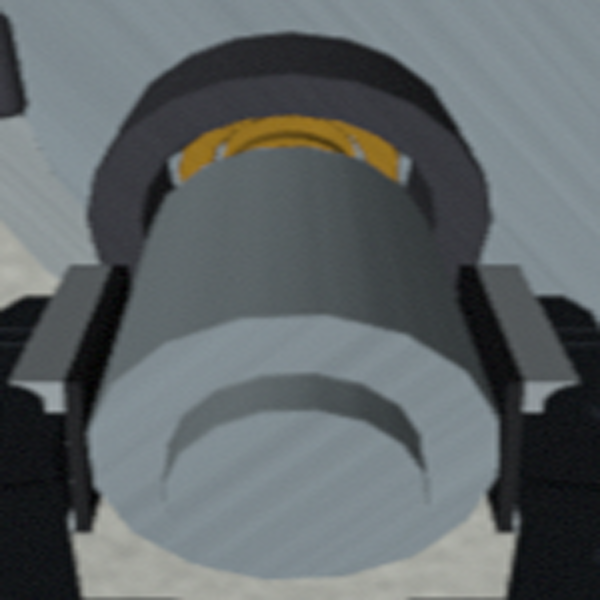

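Emit:
step_arm --pt "-0.3 -0.4 -2 0 0 0 30" --pt "-0.3 -0.4 -4 0 0 0 30" --pt "-0.3 -0.4 -5.5 0 0 0 30" --pt "-0.3 -0.4 -7 0 0 0 30" --pt "-0.3 -0.4 -8 0 0 0 30" --pt "-0.3 -0.4 -9 0 0 0 30" --pt "-0.3 -0.4 -10 0 0 0 30" --pt "-0.3 -0.4 -10 0 0 0 30"

```text
clock: 23.8
eef_pos: [544.9, -288.7, 96.9]
tcp_rot: [-0.142, 1.569, -0.482]
contact_force: [0.2, 0.2, -3.4]
opening: 0.457
```

Run:
```python
from h import *
s=r.sense();print(s['clock'],s['eef_pos'],s['contact_force'],s['wrist_torque'])
```

```text
23.8 [ 544.87030425 -288.72142324   96.93851336] [ 0.20121432  0.1507232  -3.35161311] [ 0.03407882 -0.01547196  0.02748518]
```

Emit:
step_arm --pt "-0.5 0.3 -1 0 0 0 30" --pt "-0.5 0.3 -2 0 0 0 30" --pt "-0.5 0.3 -3 0 0 0 30" --pt "-0.5 0.3 -4 0 0 0 30" --pt "-0.5 0.3 -5 0 0 0 30" --pt "-0.5 0.3 -6 0 0 0 30" --pt "-0.5 0.3 -7 0 0 0 30" --pt "-0.5 0.3 -7 0 0 0 30"

```text
clock: 24.8
eef_pos: [544.3, -288.4, 89.8]
tcp_rot: [-0.128, 1.569, -0.468]
contact_force: [0.3, -0.0, -3.0]
opening: 0.461
```

Run:
```python
from h import *
s=r.sense();print(s['clock'],s['eef_pos'],s['contact_force'],s['wrist_torque'])
```

```text
24.8 [ 544.29618338 -288.37427351   89.81928443] [ 0.33203928 -0.00701481 -3.00261022] [-0.00417897 -0.03417158 -0.02795296]
```

Emit:
step_arm --pt "0 0 -1 0 0 0 30" --pt "0 0 -2 0 0 0 30" --pt "0 0 -3 0 0 0 30" --pt "0 0 -4 0 0 0 30" --pt "0 0 -5 0 0 0 30" --pt "0 0 -6 0 0 0 30" --pt "0 0 -7 0 0 0 30" --pt "0 0 -8 0 0 0 30"

```text
clock: 25.8
eef_pos: [544.3, -288.4, 81.8]
tcp_rot: [-0.13, 1.569, -0.469]
contact_force: [-0.6, 0.1, -3.5]
opening: 0.456
```

Emit:
step_arm --pt "0 0 -0.5 0 0 0 30" --pt "0 0 -1 0 0 0 30" --pt "0 0 -1.3 0 0 0 30" --pt "0 0 -1.6 0 0 0 30" --pt "0 0 -2 0 0 0 30" --pt "0 0 -2 0 0 0 30" --pt "0 0 -2 0 0 0 30" --pt "0 0 -2 0 0 0 30"

```text
clock: 26.8
eef_pos: [544.3, -288.4, 79.8]
tcp_rot: [-0.148, 1.569, -0.488]
contact_force: [-0.3, -0.6, -3.2]
opening: 0.457
```

Run:
```python
from h import *
s=r.sense();print(s['clock'],s['eef_pos'],s['contact_force'],s['wrist_torque'])
```

```text
26.8 [ 544.33721576 -288.39471716   79.80258921] [-0.25671489 -0.59997818 -3.22025717] [-0.00700357  0.00449356 -0.01545974]
```

Emit:
step_arm --pt "0 0 -0.5 0 0 0 30" --pt "0 0 -1 0 0 0 30" --pt "0 0 -1.3 0 0 0 30" --pt "0 0 -1.6 0 0 0 30" --pt "0 0 -1.8 0 0 0 30" --pt "0 0 -1.8 0 0 0 30" --pt "0 0 -1.8 0 0 0 30" --pt "0 0 -1.8 0 0 0 30"

```text
clock: 27.8
eef_pos: [544.4, -288.4, 78.0]
tcp_rot: [-0.143, 1.569, -0.483]
contact_force: [-2.3, 0.8, 4.3]
opening: 0.457
```

Run:
```python
from h import *
s=r.sense();print(s['clock'],s['eef_pos'],s['contact_force'],s['wrist_torque'])
```

```text
27.8 [ 544.41073521 -288.4272663    78.00845661] [-2.30130442  0.83012749  4.33411698] [ 0.17390821  0.24591252 -0.0103395 ]
```

Emit:
step_arm --pt "0 0 0 0 0 0 42" --pt "0 0 0 0 0 0 46" --pt "0 0 0 0 0 0 52" --pt "0 0 0 0 0 0 60" --pt "0 0 3 0 0 0 60" --pt "0 0 15 0 0 0 60" --pt "0 0 40 0 0 0 60" --pt "0 0 65 0 0 0 60" --force 30

```text
clock: 28.8
eef_pos: [544.5, -288.5, 144.5]
tcp_rot: [-0.149, 1.569, -0.489]
contact_force: [1.3, 0.8, -0.7]
opening: 0.699
```

Emit:
step_arm --pt "0 0 5 0 0 0 40" --pt "0 0 5 0 0 0 20" --pt "0 0 5 0 0 0 0" --pt "0 0 5 0 0 0 0" --pt "0 0 5 0 0 0 0" --pt "0 0 5 0 0 0 0" --pt "0 0 5 0 0 0 0" --pt "0 0 5 0 0 0 0"

```text
clock: 29.8
eef_pos: [544.5, -288.5, 149.5]
tcp_rot: [-0.122, 1.569, -0.462]
contact_force: [0.2, -0.1, -0.6]
opening: -0.002
```

Run:
```python
from h import *
s=r.sense();print(s['clock'],s['eef_pos'],s['contact_force'],s['wrist_torque'],s['opening'],Ro.from_euler('xyz',s['tcp_rot']).as_matrix().round(4))
p,d=wgrab('w10')[:2];P,d=wcloud('w10')
b=P[(d>0)&(np.hypot(P[...,0]-544.5,P[...,1]+288.5)<25)&(P[...,2]>100)]
print(np.histogram(b[:,2],bins=range(100,135,1)))
```

```text
29.8 [ 544.49713829 -288.47956604  149.48455676] [ 0.24463379 -0.12186583 -0.62547013] [ 0.00517334 -0.02233984  0.03468828] -0.0020190073917129192 [[ 2.000e-03  3.332e-01  9.429e-01]
 [-1.000e-03  9.429e-01 -3.332e-01]
 [-1.000e+00 -3.000e-04  2.200e-03]]
(array([ 28,  27,  30,  18,  29,  26,  26,  23,  29,  29,  35,  27,  33,
       216, 884, 478,  58,  23,  22,  24,  29, 134, 531, 261,  10,   0,
         0,   0,   0,   0,   0,   0,   0,   0]), array([100, 101, 102, 103, 104, 105, 106, 107, 108, 109, 110, 111, 112,
       113, 114, 115, 116, 117, 118, 119, 120, 121, 122, 123, 124, 125,
       126, 127, 128, 129, 130, 131, 132, 133, 134]))
```

View pics/w10.png

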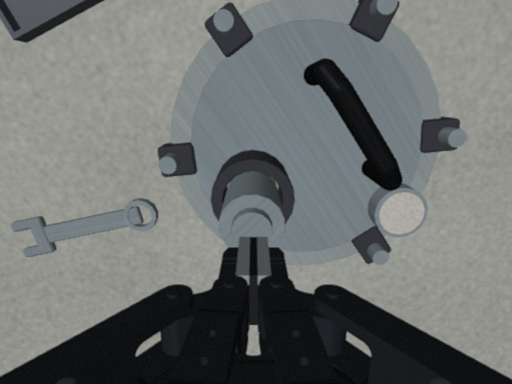

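Emit:
step_arm --pt "0 0 -5 0 0 0 0" --pt "0 0 -10 0 0 0 0" --pt "0 0 -14 0 0 0 0" --pt "0 0 -18 0 0 0 0" --pt "0 0 -21 0 0 0 0" --pt "0 0 -23 0 0 0 0" --pt "0 0 -24 0 0 0 0" --pt "0 0 -24 0 0 0 0"

```text
clock: 30.85
eef_pos: [544.5, -288.5, 125.5]
tcp_rot: [-0.136, 1.568, -0.475]
contact_force: [-0.0, 0.5, 0.9]
opening: 0.003
```

Emit:
step_arm --pt "0 0 -0.6 0 0 0 0" --pt "0 0 -1.2 0 0 0 0" --pt "0 0 -1.8 0 0 0 0" --pt "0 0 -2.4 0 0 0 0" --pt "0 0 -3 0 0 0 0" --pt "0 0 -3.6 0 0 0 0" --pt "0 0 -4.2 0 0 0 0" --pt "0 0 -4.8 0 0 0 0"

```text
clock: 31.85
eef_pos: [544.7, -288.6, 120.8]
tcp_rot: [-0.137, 1.568, -0.477]
contact_force: [-0.2, -0.3, 4.1]
opening: 0.003
```

Run:
```python
from h import *
s=r.sense();print(s['clock'],s['eef_pos'],s['contact_force'],s['wrist_torque'],s['opening'])
```

```text
31.85 [ 544.65497339 -288.56206434  120.79352453] [-0.21057525 -0.25274365  4.09588921] [ 0.06366728  0.08102671 -0.0324604 ] 0.0027982884131747617
```

Emit:
step_arm --pt "0 0 -0.5 0 0 0 0" --pt "0 0 -1 0 0 0 0" --pt "0 0 -1.5 0 0 0 0" --pt "0 0 -2 0 0 0 0" --pt "0 0 -2.5 0 0 0 0" --pt "0 0 -3 0 0 0 0" --pt "0 0 -3 0 0 0 0" --pt "0 0 -3 0 0 0 0"

```text
clock: 32.85
eef_pos: [544.6, -288.5, 117.7]
tcp_rot: [-0.139, 1.568, -0.478]
contact_force: [-0.7, -0.6, 3.4]
opening: 0.002
```

Emit:
step_arm --pt "0 0 -0.3 0 0 0 0" --pt "0 0 -0.6 0 0 0 0" --pt "0 0 -0.9 0 0 0 0" --pt "0 0 -1.2 0 0 0 0" --pt "0 0 -1.2 0 0 0 0" --pt "0 0 -1.2 0 0 0 0" --pt "0 0 -1.2 0 0 0 0" --pt "0 0 -1.2 0 0 0 0"

```text
clock: 33.85
eef_pos: [544.6, -288.5, 116.5]
tcp_rot: [-0.138, 1.568, -0.478]
contact_force: [-0.4, 0.1, 3.9]
opening: -0.001
```

Emit:
step_arm --pt "0 0 -0.3 0 0 0 0" --pt "0 0 -0.6 0 0 0 0" --pt "0 0 -0.9 0 0 0 0" --pt "0 0 -1.2 0 0 0 0" --pt "0 0 -1.2 0 0 0 0" --pt "0 0 -1.2 0 0 0 0" --pt "0 0 -1.2 0 0 0 0" --pt "0 0 -1.2 0 0 0 0"

```text
clock: 34.85
eef_pos: [544.6, -288.5, 115.2]
tcp_rot: [-0.13, 1.568, -0.47]
contact_force: [-0.5, -0.2, 3.5]
opening: -0.003
```

Emit:
step_arm --pt "0 0 -0.3 0 0 0 0" --pt "0 0 -0.6 0 0 0 0" --pt "0 0 -0.9 0 0 0 0" --pt "0 0 -0.9 0 0 0 0" --pt "0 0 -0.9 0 0 0 0" --pt "0 0 -0.9 0 0 0 0" --pt "0 0 -0.9 0 0 0 0" --pt "0 0 -0.9 0 0 0 0"

```text
clock: 35.85
eef_pos: [544.7, -288.6, 114.6]
tcp_rot: [-0.138, 1.568, -0.478]
contact_force: [-1.1, 0.4, 7.1]
opening: -0.004
```

Emit:
step_arm --pt "0 0 -0.2 0 0 0 0" --pt "0 0 -0.4 0 0 0 0" --pt "0 0 -0.5 0 0 0 0" --pt "0 0 -0.5 0 0 0 0" --pt "0 0 -0.5 0 0 0 0" --pt "0 0 -0.5 0 0 0 0" --pt "0 0 -0.5 0 0 0 0" --pt "0 0 -0.5 0 0 0 0"

```text
clock: 36.85
eef_pos: [544.8, -288.6, 114.5]
tcp_rot: [-0.145, 1.568, -0.484]
contact_force: [-0.5, 1.4, 7.6]
opening: -0.0
```

Run:
```python
from h import *
s=r.sense();print(s['clock'],s['eef_pos'],s['contact_force'],s['wrist_torque'],s['opening'])
```

```text
36.85 [ 544.75275291 -288.60326899  114.50516667] [-0.52358819  1.37341982  7.59881786] [ 0.1085356   0.18054785 -0.02786049] -0.0002944268020844409
```

Emit:
step_arm --pt "0 0 -0.5 0 0 0 0" --pt "0 0 -0.8 0 0 0 0" --pt "0 0 -1 0 0 0 0" --pt "0 0 -1 0 0 0 0" --pt "0 0 -1 0 0 0 0" --pt "0 0 -1 0 0 0 0" --pt "0 0 -1 0 0 0 0" --pt "0 0 -1 0 0 0 0"

```text
clock: 37.85
eef_pos: [544.9, -288.7, 114.2]
tcp_rot: [-0.142, 1.567, -0.482]
contact_force: [-1.8, 0.8, 10.1]
opening: -0.002
```

Run:
```python
from h import *
s=r.sense();print(s['clock'],s['eef_pos'],s['contact_force'],s['wrist_torque'],s['opening'])
```

```text
37.85 [ 544.89359782 -288.69284152  114.18439185] [-1.84716294  0.78500122 10.08799187] [0.17128059 0.30892745 0.03586761] -0.0018082020283353701
```

Emit:
step_arm --pt "0 0 -0.6 0 0 0 0" --pt "0 0 -1 0 0 0 0" --pt "0 0 -1.2 0 0 0 0" --pt "0 0 -1.2 0 0 0 0" --pt "0 0 -1.2 0 0 0 0" --pt "0 0 -1.2 0 0 0 0" --pt "0 0 -1.2 0 0 0 0" --pt "0 0 -1.2 0 0 0 0"

```text
clock: 38.85
eef_pos: [545.1, -288.8, 113.9]
tcp_rot: [-0.139, 1.567, -0.479]
contact_force: [-2.9, 0.9, 12.2]
opening: 0.001
```

Run:
```python
from h import *
s=r.sense();print(s['clock'],s['eef_pos'],s['contact_force'],s['wrist_torque'],s['opening'])
```

```text
38.85 [ 545.14067574 -288.81216082  113.89917267] [-2.91730359  0.8844565  12.23929853] [0.21437586 0.36560212 0.01258204] 0.0005904943066277265
```

12.2 N with a slope of about 8 N/mm, which matches the seat ring. I'll back off and check.

Emit:
step_arm --pt "0 0 1 0 0 0 0" --pt "0 0 3 0 0 0 0" --pt "0 0 8 0 0 0 0" --pt "0 0 20 0 0 0 0" --pt "0 0 35 0 0 0 0" --pt "0 -30 36 0 0 0 0" --pt "0 -60 36 0 0 0 0" --pt "0 -80 36 0 0 0 0"

```text
clock: 39.85
eef_pos: [545.5, -370.2, 151.0]
tcp_rot: [-0.178, 1.565, -0.518]
contact_force: [0.3, -0.1, 0.0]
opening: -0.002
```

Emit:
step_arm --pt "0 0 20 0 0 0 0" --pt "0 0 30 0 0 0 0" --pt "0 0 30 0 0 0 0" --pt "0 0 30 0 0 0 0" --pt "0 0 30 0 0 0 0" --pt "0 0 30 0 0 0 0" --pt "0 0 30 0 0 0 0" --pt "0 0 30 0 0 0 0"

```text
clock: 40.85
eef_pos: [545.4, -370.2, 180.9]
tcp_rot: [-0.172, 1.565, -0.512]
contact_force: [0.5, -0.0, 0.2]
opening: -0.001
```

Run:
```python
from h import *
s=r.sense();print(s['clock'],s['eef_pos'],s['contact_force'],s['opening'])
wgrab('w11');P,d=wcloud('w11')
b=P[(d>0)&(np.hypot(P[...,0]-544.5,P[...,1]+288.5)<25)&(P[...,2]>98)]
print(np.histogram(b[:,2],bins=range(98,128,1)))
m=(np.hypot(P[...,0]-544,P[...,1]+288)<36)&(P[...,2]>62)&(P[...,2]<72)&(d>0);print('rim',np.median(P[m][:,2]))
p,d=vision.grab_frame('side');save('s5',p)
p,d=vision.grab_frame('top');save('t5',p)
i=cv2.resize(p[130:240,300:410],None,fx=5,fy=5);save('t5a',i)
```

```text
40.85 [ 545.41379993 -370.19546496  180.94948842] [ 0.49511401 -0.02686589  0.23955228] -0.0010817515281093637
(array([  3,   1,   4,   0,   1,   6, 164, 875, 725, 126,   3,   2,   3,
         7, 119, 556, 462,  71,   1,   0,   0,   0,   0,   0,   0,   0,
         0,   0,   0]), array([ 98,  99, 100, 101, 102, 103, 104, 105, 106, 107, 108, 109, 110,
       111, 112, 113, 114, 115, 116, 117, 118, 119, 120, 121, 122, 123,
       124, 125, 126, 127]))
rim 67.32062882179005
```

View pics/w11.png

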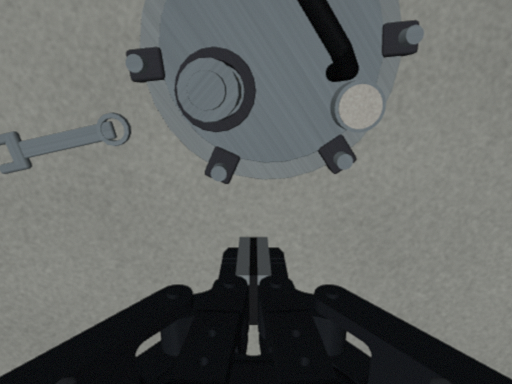

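View pics/s5.png

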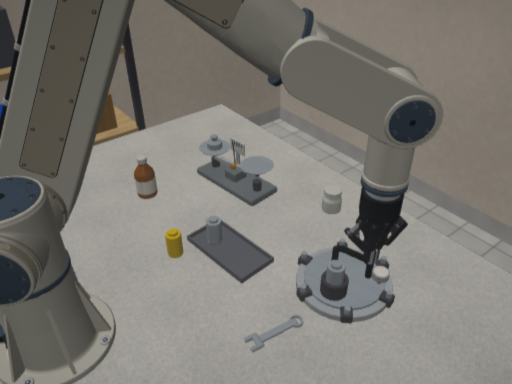

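View pics/t5.png

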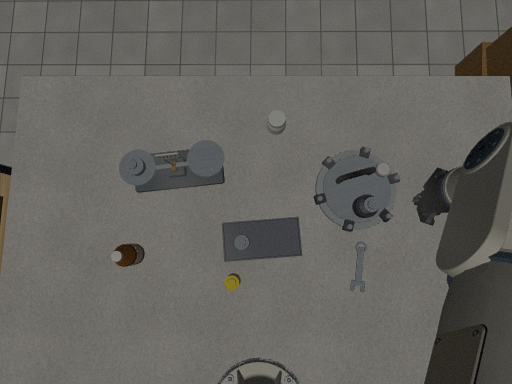

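The weight in the well has its button top at 114–114.7 mm, so its foot is about 29 mm below the mouth, which matches where the force climbed. The light weight stands in the tray at (214,230) in the side view. The bottle, jar, wrench and yellow piece are at their first pixels, and the robot is clear of everything.

```bash
python3 -c "
from rig import order
print(order.sign_off())"
```

```text
the job is handed in; nothing more can be done
None
```

The heavy weight is seated in the valve well and the light one is back standing in the tray. I handed the job in at about 41 s of the 69 s; the hand-in gives no verdict.

- **Weighing:** I stood the weight nearer the balance (W1, at about x 443, y 50) on the empty pan and let go. The pan stayed fully up for more than 2 s with the fingers clear, so W1 is the light one. I put it back in its old place in the tray. The other weight (W2) was not weighed, but the wrist force read higher with it, about 3.4 N against 2.2 N.
- **Seating:** I set W2 in the well, where it met the plunger about 20 mm below the mouth. I pushed it down with the shut fingers. It slid at about 3.5 to 4 N, a little under the stated 4 to 7 N. The force then climbed at about 8 N/mm, and I stopped at 12.2 N, slightly over the 11 N suggested.
- **Last checks:** After letting go, the button top of W2 is at about 114.5 mm, so its foot is about 29 mm below the mouth, where the force began to climb. The bottle, jar, wrench and yellow look-alike show no visible shift in the pictures, and the arm touches nothing.
- **Disagreements:** The three cameras differed by about 2 mm on the well's position, but the weight went in without touching the rim.

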